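# Rack the drained cutting boards by size

### The arm

A 7-joint arm with a two-finger parallel gripper is mounted at the origin on a cart in front of the work surface, level with it; the furniture and walls round the work are solid. World frame = base frame: x ahead of the robot, y to its left, z up, the work surface at z = 0. Lengths are in m, angles in rad, forces in N, time in s.
With the tool pointing down it reaches from about 0.425 to 0.925 m from the base axis. Payload 6.8 kg.
Tool frame: the origin (TCP) lies on the front face of the gripper's body, between the roots of the fingers; the fingertips stand 73 mm ahead of it and the grasp point (between the pads) lies 54 mm ahead of it (env.nose_length is the distance from the TCP to the fingertips, in m); z points along the fingers, y is the line along which they close (so a half turn about z gives the same grasp; the last joint's range is limited). The gripper opens to 85 mm and grips with 20 to 120 N. Pads are 22 mm wide; open, the fingers measure 114 mm over their backs; the gripper's body (76 mm by 85 mm) begins 54 mm behind the grasp point. The pads swing forward as they close: fully open they stand 13 mm farther back than shut.
Start: joints at [-1.285, 0.477, 0.022, 1.555, -0.011, 1.109, -0.083], TCP at [0.259, 0.623, 0.304] pointing down, gripper open.
Joint ranges: [-2.96, 2.96], [-0.34, 2.1], [-1.41, 1.46], [0.24, 2.44], [-1.37, 4.51], [0.17, 1.92], [-2.96, 2.96]. Speed limits (rad/s): [2.39, 2.39, 3.14, 3.14, 3.14, 3.14, 3.14].

### API

Orientations are given as a unit quaternion [w, x, y, z].
In Python, from cell import env, kin, camera, calibration, job gives the robot as it stands. The module is installed in compiled form; this text tells all that it offers. Calls block until the motion is done:
- env.reach(position, orientation): joint-space move of the TCP to a pose.
- env.movel(position, velocity=0.15, rot=None, stop_force=None): straight line of the TCP; rot=None keeps the orientation; velocity is the mean speed in m/s. With stop_force (N) it stops when the force on the tool has changed by that much, and returns True; else False.
- env.goto_joints(angles): joint-space move.
- env.grip(opening, f_grip=None): finger opening in m; f_grip is the grip in N (None keeps the last); returns when the fingers have stopped.
- env.dwell(seconds).
- kin.inverse_kinematics(position, orientation): joint angles nearest the present ones, or None.
- env.get_state(): the state.
- camera(name): name is "scene" or "side" or "wrist"; returns (picture, depth): 480x640x3 uint8, blue, green, red; 480x640 float32, m along the optical axis (not along the pixel's ray), 0 where there is no reading.
- calibration(name): a dict with "fx", "fy", "cx", "cy" (pixels), "rvec" (rotation vector, rad) and "tvec" (3), from world to camera coordinates, as OpenCV has them. Camera axes: x right, y down, z forward; pixel columns grow to the right and rows downward; lengths in m; the calibration is good to about 2 mm. A picture is of the moment at which its call begins: read the wrist's pose just before it. calibration takes no time and is no camera call; for the wrist camera it gives the pose at the moment of the call.
A pose or a line that the arm cannot do raises env.PlanningError and nothing moves.
- job.job_done(): hands the job in; it is judged then, once.
The state is a dict: "time": time; "qpos": joint angles; "joint_velocities": joint speeds; "joint_torque": joint torques, N m; "tcp_pos": TCP position; "orientation": TCP orientation; "force": force on the tool from outside, world axes, zero at the start; "torque": the same for the moment, N m; "opening": finger opening in m; "gripper_force": force on a finger pad.
Only numpy, scipy, OpenCV 4.12 (cv2) and the standard library are available. Lean on these libraries where they do the work, as an engineer would, in place of code of your own. Each camera call takes 0.05 s, during which the arm holds its last target. There are 200 camera calls.

### The job

Move the three cutting boards from the draining stand into the slots of the wire rack (the narrow gaps between paired hoops), standing upright on the same edge they stand on now, fully down on the rack's plank and centred side to side: the largest in the slot next to the tall end hoop, the middle-sized in the middle slot, the smallest in the last slot. Set the boards down, do not drop them, and do not shift or tip the jars, timer or mug standing round about.

Things in the scene. Friction and masses are not known exactly. Their poses are not given: they have to be found in the camera images.
- board_large: large cutting board: brown wood, rounded corners, groove line round both (like) faces; 12 thick (x), 140 wide (y), 145 high (z). Origin: middle of the lower edge it stands on; z runs up to its top edge, x is normal to its faces. Starts in the draining stand, leaning 30 degrees from upright towards the stand's -x. (sizes in mm)
- board_medium: medium cutting board: brown wood, rounded corners, groove line round both (like) faces; 12 thick (x), 116 wide (y), 122 high (z). Origin: middle of the lower edge it stands on; z runs up to its top edge, x is normal to its faces. Starts in the draining stand, leaning 30 degrees from upright towards the stand's -x. (sizes in mm)
- board_small: small cutting board: brown wood, rounded corners, groove line round both (like) faces; 12 thick (x), 94 wide (y), 100 high (z). Origin: middle of the lower edge it stands on; z runs up to its top edge, x is normal to its faces. Starts in the draining stand, leaning 30 degrees from upright towards the stand's -x. (sizes in mm)
- draining_stand: fixed pale plank 215 (x) x 110 (y) x 12; three sloping ledges along x, 56 apart, each with a wire back-rest leaning 30 degrees to -x (roughly to the robot), 70 long, 70 wide. Origin: centre of underside. Boards' lower edges rest 30 above the table at x = -46, 10, 66, up to 12 off the middle in y; which board is where varies. (sizes in mm)
- board_rack: fixed pale plank 186 (x) x 100 (y) x 12 with three slots along x, each 17 wide between two wire hoops (6 wire, 74 wide in y, tops 63 above the table); one tall hoop (113 above the table, 86 wide) at the +x end, 42 beyond the nearest slot. Origin: centre of underside. Racked boards' faces are normal to x. (sizes in mm)
- slot_tall_end (a point): point on the rack's plank, 12 above the table, in the middle of the slot nearest the tall end hoop; axes as the rack's. Slots are 50 apart. (sizes in mm)
- slot_middle (a point): point on the rack's plank, 12 above the table, in the middle of the slot in the middle; axes as the rack's. Slots are 50 apart. (sizes in mm)
- slot_low_end (a point): point on the rack's plank, 12 above the table, in the middle of the slot farthest from the tall hoop; axes as the rack's. Slots are 50 apart. (sizes in mm)
- flour_jar: bystander: glass jar with yellow lid, 66 across, 120 high; origin at centre of underside (sizes in mm)
- spice_jar: bystander: spice jar with black cap, 45 across, 105 high; origin at centre of underside (sizes in mm)
- timer: bystander: round kitchen timer, red above white, 66 across, 55 high; origin at centre of underside (sizes in mm)
- mug: bystander: pale mug, 84 across, 115 over the handle, 90 high; origin at centre of underside (sizes in mm)

How it is judged:
By the outcome, as a careful person would: the job done as asked, in the order asked, and still so for the second after the job is handed in, with the robot touching nothing.
It also fails if it takes over 69 s, if anything falls off the work surface, if the arm or the gripper's body presses on something with over 40 N, if the wrist force passes 120 N, or if a joint passes its speed limit or range.

## Working session

There is one attempt and no reset: what is moved stays moved. The work goes in short steps, each a Python script; the robot and the scene stay as the last script left them, time stands still between calls to the robot, and variables do not carry over. Pictures are saved under pics/ and viewed, at most 12 in all, crops included, and the job is handed in when it is done.

```bash
mkdir -p pics; ls; cat > h.py <<'E'
import numpy as np, cv2
from cell import env, kin, camera, calibration, job
from scipy.spatial.transform import Rotation as R
def cloud(name):
    im,d=camera(name); c=calibration(name)
    v,u=np.mgrid[0:480,0:640]
    P=np.stack([(u-c['cx'])/c['fx']*d,(v-c['cy'])/c['fy']*d,d],-1)
    Rm=cv2.Rodrigues(np.array(c['rvec'],float))[0]
    W=(P-np.array(c['tvec']).reshape(3))@Rm
    W[d==0]=np.nan
    return im,W
E
python3 - <<'E'
from h import *
for n in ("scene","side"):
    im,W=cloud(n); cv2.imwrite(f"pics/{n}0.png",im); np.save(n+"0.npy",W)
    c=calibration(n); print(n,c, -cv2.Rodrigues(np.array(c['rvec'],float))[0].T@np.array(c['tvec']).reshape(3))
s=env.get_state(); print(s['tcp_pos'],s['orientation'],s['time'],s['opening'])
E
```

```text
pics
scene {'fx': 480.2463775621324, 'fy': 480.2463775621324, 'cx': 313.0403948777303, 'cy': 235.01705963998498, 'rvec': array([ 2.1586781 , -0.84701748,  0.36781104]), 'tvec': array([-0.42177546,  0.27683883,  1.1242067 ])} [-0.12853422 -0.78109477  0.94432244]
side {'fx': 593.8869981488551, 'fy': 593.8869981488551, 'cx': 329.12421288344484, 'cy': 234.38615551982792, 'rvec': array([ 2.1471334 ,  0.03945866, -0.05702227]), 'tvec': array([-0.5457271 ,  0.03352397,  1.65841467])} [ 0.63817961 -1.34162755  0.91762925]
[0.25883615 0.62294041 0.30302327] [-9.91868093e-05  1.95609405e-01  9.80681532e-01 -8.26937110e-04] 0.1 0.08522033905904948
```

View pics/scene0.png

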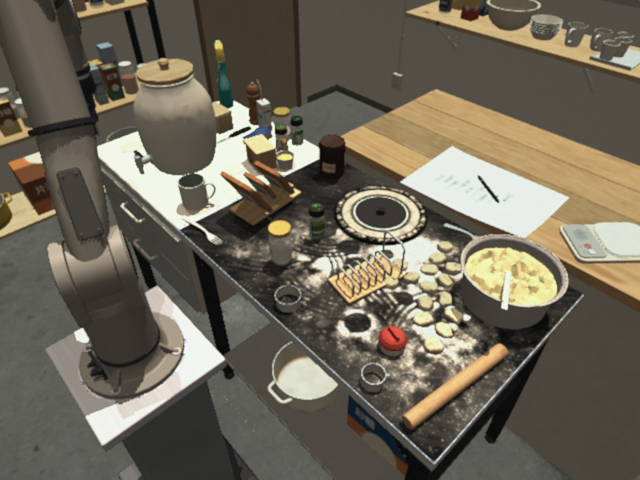

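View pics/side0.png

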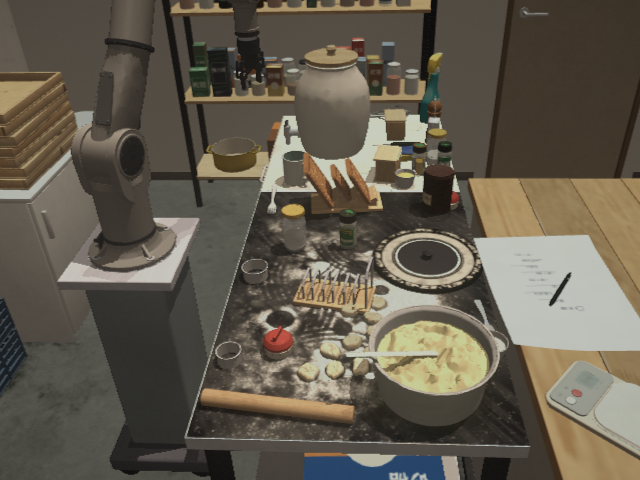

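The scene view shows the stand with leaning boards around (265,197), the rack around (368,278), flour jar (281,243), spice jar (317,220), timer (392,340) and mug (194,192). The side view shows the stand at (345,190) and the rack at (337,290).

```bash
python3 - <<'E'
from h import *
for n,b in (("scene",dict(stand=(218,160,308,228),rack=(325,225,415,310),flour=(266,220,294,265),spice=(307,202,327,237),timer=(378,324,408,356),mug=(175,172,215,212))),("side",dict(stand=(300,150,390,215),rack=(290,258,382,312)))):
    W=np.load(n+"0.npy")
    for k,(x0,y0,x1,y1) in b.items():
        P=W[y0:y1,x0:x1].reshape(-1,3); P=P[np.isfinite(P[:,0])]
        for lo,hi in ((-.01,.006),(.007,.018),(.02,.06),(.06,.11),(.11,.2)):
            Q=P[(P[:,2]>lo)&(P[:,2]<hi)]
            if len(Q)>5: print(n,k,lo,hi,len(Q),np.percentile(Q,[2,50,98],axis=0).round(3).tolist())
im=cv2.imread("pics/scene0.png"); im2=cv2.imread("pics/side0.png")
a=cv2.resize(im[155:235,210:315],(525,400),interpolation=cv2.INTER_CUBIC)
c=cv2.resize(im2[145:220,295:400],(525,375),interpolation=cv2.INTER_CUBIC)
b=cv2.resize(im[225:310,320:415],(475,425))
# boards: wood coloured points z>0.035
cv2.imwrite("pics/crops.png",cv2.vconcat([a,c])[:,:])
E
```

```text
scene stand -0.01 0.006 3428 [[0.432, 0.089, -0.005], [0.61, 0.292, -0.001], [0.819, 0.525, 0.004]]
scene stand 0.007 0.018 694 [[0.482, 0.18, 0.007], [0.529, 0.215, 0.011], [0.761, 0.382, 0.017]]
scene stand 0.02 0.06 686 [[0.522, 0.156, 0.021], [0.619, 0.24, 0.035], [0.769, 0.393, 0.059]]
scene stand 0.06 0.11 513 [[0.493, 0.153, 0.061], [0.558, 0.207, 0.087], [0.634, 0.286, 0.109]]
scene stand 0.11 0.2 682 [[0.448, -0.005, 0.111], [0.483, 0.202, 0.128], [0.605, 0.281, 0.157]]
scene rack -0.01 0.006 4252 [[0.446, -0.341, -0.005], [0.604, -0.182, -0.0], [0.778, -0.003, 0.006]]
scene rack 0.007 0.018 2429 [[0.483, -0.288, 0.007], [0.612, -0.202, 0.011], [0.8, -0.046, 0.015]]
scene rack 0.02 0.06 387 [[0.496, -0.269, 0.021], [0.569, -0.233, 0.046], [0.663, -0.168, 0.06]]
scene rack 0.06 0.11 253 [[0.5, -0.27, 0.06], [0.598, -0.217, 0.063], [0.663, -0.184, 0.109]]
scene rack 0.11 0.2 36 [[0.646, -0.26, 0.11], [0.653, -0.233, 0.112], [0.659, -0.201, 0.116]]
scene flour -0.01 0.006 318 [[0.418, -0.025, -0.005], [0.496, 0.082, -0.001], [0.587, 0.165, 0.003]]
scene flour 0.007 0.018 46 [[0
[... 1687 characters left out ...]
0.038], [0.716, 0.56, 0.059]]
side stand 0.06 0.11 1065 [[0.437, 0.012, 0.061], [0.582, 0.231, 0.081], [0.719, 0.448, 0.108]]
side stand 0.11 0.2 625 [[0.466, -0.006, 0.111], [0.495, 0.207, 0.129], [0.612, 0.285, 0.158]]
side rack -0.01 0.006 2228 [[0.453, -0.264, -0.004], [0.548, -0.11, 0.0], [0.682, -0.048, 0.005]]
side rack 0.007 0.018 1833 [[0.482, -0.274, 0.007], [0.584, -0.224, 0.012], [0.682, -0.084, 0.016]]
side rack 0.02 0.06 505 [[0.496, -0.27, 0.021], [0.572, -0.232, 0.041], [0.664, -0.167, 0.06]]
side rack 0.06 0.11 271 [[0.5, -0.271, 0.06], [0.602, -0.217, 0.064], [0.663, -0.184, 0.107]]
side rack 0.11 0.2 38 [[0.646, -0.259, 0.11], [0.653, -0.233, 0.112], [0.66, -0.206, 0.115]]
```

```bash
cat >> h.py <<'E'
def quat(zdir, ydir):
    z=np.array(zdir,float); z/=np.linalg.norm(z); y=np.array(ydir,float); y-=z*(y@z); y/=np.linalg.norm(y)
    q=R.from_matrix(np.stack([np.cross(y,z),y,z],1)).as_quat(); return np.r_[q[3],q[:3]]
E
python3 - <<'E'
from h import *
s3,c3=.5,3**.5/2
for name,p,z in (("standlook",(.5,.21,.38),(0,0,-1)),("racklook",(.5,-.225,.38),(0,0,-1)),("g1",(.534-.5*.19,.21,.03+.19*c3),(s3,0,-c3)),("g1up",(.534-.5*.35,.21,.03+.35*c3),(s3,0,-c3)),
  ("g3up",(.646-.5*.35,.21,.03+.35*c3),(s3,0,-c3)),("rk",(.525,-.225,.2),(0,0,-1))):
    for sg in (1,-1):
        j=kin.inverse_kinematics(p,quat(z,(sg,0,0))); print(name,sg,None if j is None else np.round(j,2))
E
```

```text
standlook 1 [-0.9   0.2   0.46  1.8  -0.09  1.16 -0.42]
standlook -1 [-0.45  0.2  -0.08  1.77  0.02  1.17  2.61]
racklook 1 [-0.55  0.33  1.09  1.81 -0.31  1.19  0.64]
racklook -1 [-0.64  0.44  1.3   1.82 -0.45  1.23 -2.36]
g1 1 [-1.29  0.26  0.61  2.39  0.96  0.24 -1.63]
g1 -1 [-0.82  0.22  0.07  2.36  1.14  0.37  1.34]
g1up 1 [-1.19 -0.18  0.23  2.34  0.69  0.78 -1.42]
g1up -1 [-0.94 -0.15 -0.    2.33  0.64  0.74  1.77]
g3up 1 [-1.05  0.01  0.36  2.19  0.59  0.61 -1.12]
g3up -1 [-0.74  0.02  0.04  2.17  0.59  0.62  2.01]
rk 1 [-0.43  0.67  1.04  1.95 -0.72  0.95  0.96]
rk -1 [-0.53  0.85  1.27  1.95 -0.93  1.1  -1.99]
```

View pics/crops.png

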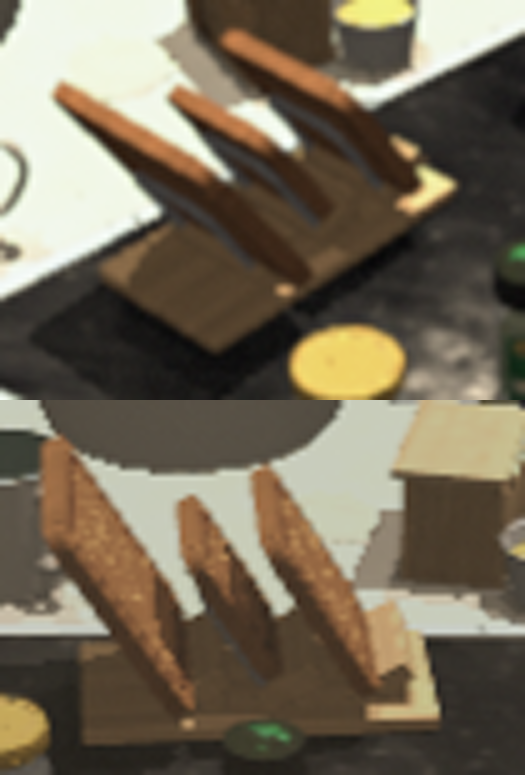

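The crops show the order on the stand: large nearest the robot (x=-46), small in the middle, medium at the far end. Now I'll take close looks with the wrist camera.

```bash
python3 - <<'E'
from h import *
for k,p in (("stand",(.5,.21,.38)),("rack",(.5,-.225,.36))):
    env.reach(p,quat((0,0,-1),(1,0,0)))
    im,W=cloud("wrist"); cv2.imwrite(f"pics/w_{k}.png",im); np.save(f"w_{k}.npy",W)
    c=calibration("wrist"); print(k,env.get_state()['time'],np.round(env.get_state()['qpos'],2),-cv2.Rodrigues(np.array(c['rvec'],float))[0].T@np.array(c['tvec']).reshape(3),c['fx'])
a=[cv2.imread(f"pics/w_{k}.png") for k in("stand","rack")]
cv2.imwrite("pics/w_both.png",cv2.resize(cv2.hconcat(a),(800,300),interpolation=cv2.INTER_AREA))
E
```

```text
stand 1.9167 [-0.9   0.2   0.46  1.8  -0.09  1.16 -0.42] [0.49852322 0.29237527 0.44982069] 332.7346465921418
rack 3.5667 [-0.41  0.29  0.89  1.83 -0.25  1.14  0.57] [ 0.49979736 -0.14299194  0.43011111] 332.7346465921418
```

View pics/w_both.png

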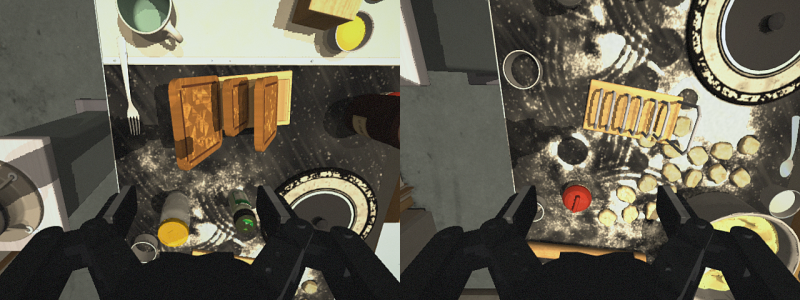

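The wrist views show all three boards' front faces and top edges (left half, about x 170–280, y 70–170). They also show the rack with its six hoops and the tall hoop (right half, about x 585–700, y 80–150). I'll fit both from the point clouds.

```bash
python3 - <<'E'
from h import *
# rack
for n in ("w_rack","scene0","side0"):
    W=np.load(n+".npy").reshape(-1,3); W=W[np.isfinite(W[:,0])]
    im=cv2.imread("pics/%s.png"%n).reshape(-1,3) if 0 else None
    m=(abs(W[:,0]-.57)<.13)&(abs(W[:,1]+.225)<.09)
    H=W[m&(W[:,2]>.059)&(W[:,2]<.069)&(W[:,0]<.645)]
    # hoop tops: find yaw that sharpens x hist
    best=max(((lambda t:np.sum(np.histogram(H[:,0]*np.cos(t)+H[:,1]*np.sin(t),bins=np.arange(.2,.8,.003))[0].astype(float)**2))(t),t) for t in np.radians(np.arange(-25,25,.5)))
    t=best[1]; u=H[:,0]*np.cos(t)+H[:,1]*np.sin(t); v=-H[:,0]*np.sin(t)+H[:,1]*np.cos(t)
    h,e=np.histogram(u,bins=np.arange(u.min()-.002,u.max()+.004,.002))
    print(n,len(H),"yaw",np.degrees(t),"v",np.percentile(v,[1,50,99]).round(4)); print([(round(float(a),3),int(b)) for a,b in zip(e,h)])
    T=W[m&(W[:,2]>.075)&(W[:,2]<.125)]; 
    uu=T[:,0]*np.cos(t)+T[:,1]*np.sin(t); vv=-T[:,0]*np.sin(t)+T[:,1]*np.cos(t)
    print(" tall",len(T),np.percentile(uu,[5,50,95]).round(4),np.percentile(vv,[1,99]).round(4))
    Pk=W[m&(W[:,2]>.009)&(W[:,2]<.016)]; 
    uu=Pk[:,0]*np.cos(t)+Pk[:,1]*np.sin(t); vv=-Pk[:,0]*np.sin(t)+Pk[:,1]*np.cos(t)
    print(" plank",np.percentile(uu,[1,99]).round(4),np.percentile(vv,[1,99]).round(4),np.median(Pk[:,2]))
# boards
for n in ("w_stand","scene0","side0"):
    W=np.load(n+".npy").reshape(-1,3); W=W[np.isfinite(W[:,0])]
    B=W[(W[:,0]>.42)&(W[:,0]<.72)&(W[:,1]>.1)&(W[:,1]<.31)&(W[:,2]>.06)&(W[:,2]<.17)]
    w=B[:,0]*.866+B[:,2]*.5   # normal coord if yaw 0
    h,e=np.histogram(w,bins=np.arange(.4,.7,.005)); print(n,[(round(float(a),3),int(b)) for a,b in zip(e,h) if b])
E
```

```text
w_rack 1537 yaw -10.5 v [-0.1297 -0.1016 -0.0759]
[(0.525, 0), (0.527, 91), (0.529, 90), (0.531, 77), (0.533, 0), (0.535, 0), (0.537, 0), (0.539, 0), (0.541, 0), (0.543, 0), (0.545, 0), (0.547, 0), (0.549, 51), (0.551, 92), (0.553, 81), (0.555, 31), (0.557, 0), (0.559, 0), (0.561, 0), (0.563, 0), (0.565, 0), (0.567, 0), (0.569, 0), (0.571, 0), (0.573, 0), (0.575, 9), (0.577, 93), (0.579, 90), (0.581, 59), (0.583, 0), (0.585, 0), (0.587, 0), (0.589, 0), (0.591, 0), (0.593, 0), (0.595, 0), (0.597, 0), (0.599, 60), (0.601, 92), (0.603, 78), (0.605, 16), (0.607, 0), (0.609, 0), (0.611, 0), (0.613, 0), (0.615, 0), (0.617, 0), (0.619, 0), (0.621, 0), (0.623, 0), (0.625, 8), (0.627, 116), (0.629, 88), (0.631, 47), (0.633, 0), (0.635, 0), (0.637, 0), (0.639, 0), (0.641, 0), (0.643, 0), (0.645, 0), (0.647, 0), (0.649, 75), (0.651, 96), (0.653, 65), (0.655, 18), (0.657, 0), (0.659, 0), (0.661, 0), (0.663, 0), (0.665, 0), (0.667, 0), (0.669, 0), (0.671, 0), (0.673, 0), (0.675, 0), (0.677, 0), (0.679, 12), (0.681, 2), (0.683, 0)]
 tall 679 [0.6806 0.682  0.6852] [-0.1441 -0.0601]
 plank [0.5085 
[... 2219 characters left out ...]
 -0.0672] 0.011736624241041185
w_stand [(0.47, 41), (0.475, 365), (0.48, 1076), (0.485, 4294), (0.49, 3318), (0.495, 223), (0.52, 81), (0.525, 353), (0.53, 878), (0.535, 1472), (0.54, 209), (0.565, 1), (0.57, 211), (0.575, 539), (0.58, 1363), (0.585, 1311), (0.59, 195)]
scene0 [(0.47, 32), (0.475, 128), (0.48, 141), (0.485, 90), (0.49, 61), (0.495, 15), (0.515, 5), (0.52, 47), (0.525, 73), (0.53, 62), (0.535, 44), (0.54, 15), (0.565, 6), (0.57, 90), (0.575, 118), (0.58, 82), (0.585, 53), (0.59, 13)]
side0 [(0.475, 9), (0.48, 69), (0.485, 268), (0.49, 237), (0.495, 35), (0.52, 8), (0.525, 31), (0.53, 82), (0.535, 127), (0.54, 27), (0.57, 6), (0.575, 31), (0.58, 134), (0.585, 163), (0.59, 37)]
```

```bash
cat > fit.py <<'E'
from h import *
from scipy.optimize import least_squares
def load(n):
    W=np.load(n+".npy").reshape(-1,3); return W[np.isfinite(W[:,0])]
W=load("w_rack"); m=(abs(W[:,0]-.57)<.13)&(abs(W[:,1]+.225)<.09)
H=W[m&(W[:,2]>.059)&(W[:,2]<.069)&(W[:,0]<.645)]
t=np.radians(-10); 
for _ in range(3):
    u=H[:,0]*np.cos(t)+H[:,1]*np.sin(t); ok=u<.665; H=H[ok]; u=u[ok]
    C=np.array([.5293,.5523,.5793,.6023,.6288,.6518]); k=abs(u[:,None]-C).argmin(1)
    A=np.c_[np.eye(6)[k],-H[:,1]]; s=np.linalg.lstsq(A,H[:,0],rcond=None)[0]; t=np.arctan(s[6])
C=s[:6]*np.cos(t); e=np.array([np.cos(t),np.sin(t)]); f=np.array([-e[1],e[0]])
T=W[m&(W[:,2]>.075)&(W[:,2]<.125)][:,:2]@f
v=(np.percentile(T,1)+np.percentile(T,99))/2; v2=np.percentile(H[:,:2]@f,[1,99]).mean()
print("rack yaw",np.degrees(t),"hoops",C.round(4),"slots",((C[::2]+C[1::2])/2).round(4),"v",v,v2)
mid=C.mean()
for i,nm in enumerate(("low","mid","tall")): print(nm,((mid+(i-1)*.05)*e+(v+v2)/2*f).round(4))
# boards
for n in ("w_stand","side0","scene0"):
    W=load(n); B=W[(W[:,0]>.42)&(W[:,0]<.72)&(W[:,1]>.1)&(W[:,1]<.31)&(W[:,2]>.05)&(W[:,2]<.17)]
    w=B[:,0]*.866+B[:,2]*.5
    for nm,lo,hi,hh in (("large",.465,.5,.145),("small",.515,.545,.1),("medium",.562,.595,.122)):
        Q=B[(w>lo)&(w<hi)]
        # front (+x,up) face : w high side; fit plane w/ robust, keep upper envelope
        th=lambda p:(Q@np.array([np.cos(p[0])*.866,np.sin(p[0])*.866,.5])-p[1])
        r=least_squares(th,[0,np.median(w[(w>lo)&(w<hi)])],loss='soft_l1',f_scale=.001); y=r.x[0]
        nrm=np.array([np.cos(y)*.866,np.sin(y)*.866,.5]); up=np.array([-np.cos(y)*.5,-np.sin(y)*.5,.866]); sd=np.array([-np.sin(y),np.cos(y),0])
        d=Q@nrm; inl=Q[abs(d-r.x[1])<.0025]
        sv,uv=inl@sd,inl@up
        print(n,nm,len(inl),"yaw %.2f"%np.degrees(y),"face d %.4f"%r.x[1],"side",np.percentile(sv,[.5,99.5]).round(4),"w %.4f"%np.ptp(np.percentile(sv,[.5,99.5])),"top up %.4f"%np.percentile(uv,99.5),"d pct",np.percentile(d,[1,99]).round(4))
W=load("w_stand"); 
E
python3 fit.py
```

```text
rack yaw -10.403959476527552 hoops [0.5299 0.5528 0.5797 0.6025 0.6294 0.6522] slots [0.5414 0.5911 0.6408] v -0.10319665788532564 -0.10297835197759865
low [ 0.5136 -0.1991]
mid [ 0.5627 -0.2081]
tall [ 0.6119 -0.2172]
w_stand large 8595 yaw 5.15 face d 0.5054 side [0.1096 0.2478] w 0.1382 top up -0.1081 d pct [0.4939 0.5067]
w_stand small 2481 yaw 5.35 face d 0.5544 side [0.1458 0.2387] w 0.0929 top up -0.1810 d pct [0.5431 0.5556]
w_stand medium 2695 yaw 5.35 face d 0.6025 side [0.1214 0.236 ] w 0.1146 top up -0.1869 d pct [0.5914 0.6038]
side0 large 464 yaw 3.87 face d 0.5013 side [0.1137 0.2577] w 0.1440 top up -0.1053 d pct [0.491  0.5053]
side0 small 163 yaw 1.88 face d 0.5424 side [0.1741 0.2757] w 0.1015 top up -0.1734 d pct [0.528  0.5475]
side0 medium 236 yaw 2.84 face d 0.5947 side [0.1427 0.2662] w 0.1235 top up -0.1819 d pct [0.5844 0.5988]
scene0 large 280 yaw 6.54 face d 0.4993 side [0.091  0.2304] w 0.1393 top up -0.1079 d pct [0.4927 0.5094]
scene0 small 106 yaw 7.65 face d 0.5515 side [0.1167 0.2125] w 0.0958 top up -0.1839 d pct [0.5436 0.5621]
scene0 medium 224 yaw 6.75 face d 0.5968 side [0.0969 0.2167] w 0.1198 top up -0.1888 d pct [0.59   0.6075]
```

```bash
cat > mv.py <<'E'
from h import *
Y=np.radians(5.3); RY=np.radians(-10.4)
n=np.array([np.cos(Y)*.866,np.sin(Y)*.866,.5]); up=np.array([-np.cos(Y)*.5,-np.sin(Y)*.5,.866]); sd=np.array([-np.sin(Y),np.cos(Y),0])
#       d_mid  side   top     H     ins   slot
B=dict(large=(.4997,.1787,-.1085,.145,.032,(.6119,-.2172)),
       medium=(.5967,.1787,-.1875,.122,.030,(.5627,-.2081)),
       small=(.5483,.1922,-.1815,.100,.025,(.5136,-.1991)))
qs=quat(-up,n); qr=quat((0,0,-1),(np.cos(RY),np.sin(RY),0))
def st(k):
    s=env.get_state(); print(k,"t %.2f"%s['time'],"tcp",np.round(s['tcp_pos'],4),"F",np.round(s['force'],1),"op %.4f"%s['opening'],"gf",np.round(s['gripper_force'],1))
def pick(k):
    d,s,top,H,ins,slot=B[k]
    g=d*n+s*sd+(top-ins+.073)*up
    env.grip(.045,60)
    env.reach(g+.06*up,qs); env.movel(g,.12); st("at grasp")
    env.grip(0.0,60); st("gripped")
    env.movel(g+.11*up,.15); st("lifted")
def carry(k):
    d,s,top,H,ins,slot=B[k]
    zp=.012+H-ins+.073
    env.reach((.5,0,zp+.17),qr)
    env.reach((*slot,zp+.075),qr); st("above slot")
def place(k):
    d,s,top,H,ins,slot=B[k]
    zp=.012+H-ins+.073
    a=env.movel((*slot,zp+.008),.08,stop_force=12); st("near %s"%a)
    b=env.movel((*slot,zp-.004),.02,stop_force=5) if not a else None; st("down %s want z %.4f"%(b,zp))
def release(k):
    d,s,top,H,ins,slot=B[k]
    env.grip(.035); p=env.get_state()['tcp_pos']; env.movel((p[0],p[1],p[2]+.09),.15); st("released")
E
python3 - <<'E'
from mv import *
pick("large"); carry("large")
im,W=cloud("side"); im2,_=cloud("scene")
cv2.imwrite("pics/c1.png",cv2.hconcat([cv2.resize(im[150:330,240:440],(400,360)),cv2.resize(im2[150:330,270:470],(400,360))]))
E
```

```text
Traceback (most recent call last):
  File "mv.py", line 15, in pick
    env.reach(g+.06*up,qs); env.movel(g,.12); st("at grasp")
                            ~~~~~~~~~^^^^^^^
cell.PlanningError: the arm cannot follow that straight line within its joint ranges
```

```bash
python3 - <<'E'
from mv import *
st("now"); print(np.round(env.get_state()['qpos'],3))
for k in B:
    d,s,top,H,ins,slot=B[k]
    for sg in (1,-1):
        for i in (ins,.02):
            for h in (.11,.06,.03,0):
                j=kin.inverse_kinematics(d*n+s*sd+(top-i+.073+h)*up,quat(-up,sg*n)); print(k,sg,i,h,None if j is None else np.round(j,2))
# reduced tilt alternatives for large
d,s,top,H,ins,slot=B["large"]
E
```

```text
now t 5.78 tcp [0.4188 0.2178 0.2437] F [-0.3 -0.8 -0.1] op 0.0450 gf 0.0
[-1.927  0.211  1.306  2.404  0.312  0.247 -0.868]
large 1 0.032 0.11 [-1.67 -0.12  0.8   2.39  0.84  0.6  -1.41]
large 1 0.032 0.06 [-1.93  0.21  1.31  2.4   0.31  0.25 -0.87]
large 1 0.032 0.03 [-1.58  0.24  0.94  2.4   0.52  0.19 -1.1 ]
large 1 0.032 0 [-1.15  0.26  0.46  2.37  1.05  0.21 -1.63]
large 1 0.02 0.11 [-1.69 -0.17  0.79  2.38  0.85  0.67 -1.42]
large 1 0.02 0.06 [-2.07  0.17  1.44  2.41  0.38  0.29 -0.92]
large 1 0.02 0.03 [-1.75  0.25  1.14  2.4   0.28  0.2  -0.85]
large 1 0.02 0 [-1.36  0.25  0.71  2.38  0.8   0.18 -1.38]
large -1 0.032 0.11 [-1.86 -0.17  0.97  2.39  0.91  0.65  1.68]
large -1 0.032 0.06 [-1.93  0.21  1.31  2.4   0.31  0.25 -0.87]
large -1 0.032 0.03 [-1.79  0.43  1.28  2.4  -0.82  0.2  -2.92]
large -1 0.032 0 [-1.67  0.51  1.18  2.39 -1.29  0.21 -2.47]
large -1 0.02 0.11 [-1.87 -0.23  0.93  2.39  0.92  0.73  1.66]
large -1 0.02 0.06 [ 0.15  0.16 -0.99  2.31  1.01  0.56  1.59]
large -1 0.02 0.03 [-1.88  0.54  1.45  2.4  -1.09  0.33 -2.64]
large -1 0.02 0 [-1.7   0.45  1.18  2.4
[... 1320 characters left out ...]
26  0.3  -0.79]
small 1 0.02 0.06 [-1.36  0.33  0.78  2.27  0.24  0.18 -0.8 ]
small 1 0.02 0.03 [-1.08  0.35  0.47  2.25  0.75  0.18 -1.29]
small 1 0.02 0 [-0.88  0.4   0.25  2.22  1.14  0.2  -1.67]
small -1 0.025 0.11 [-1.82  0.55  1.44  2.29 -0.95  0.4  -2.77]
small -1 0.025 0.06 [-1.65  0.63  1.27  2.28 -1.25  0.37 -2.51]
small -1 0.025 0.03 [-1.49  0.57  1.05  2.27 -1.23  0.24 -2.52]
small -1 0.025 0 [-0.17  0.47 -0.59  2.17  1.43  0.52  1.31]
small -1 0.02 0.11 [-1.84  0.51  1.44  2.3  -0.85  0.38 -2.86]
small -1 0.02 0.06 [-1.66  0.61  1.28  2.28 -1.2   0.36 -2.55]
small -1 0.02 0.03 [-1.5   0.55  1.05  2.27 -1.17  0.23 -2.57]
small -1 0.02 0 [-0.01  0.51 -0.79  2.17  1.45  0.62  1.32]
```

```bash
python3 - <<'E'
from mv import *
d,s,top,H,ins,slot=B["large"]
env.reach(d*n+s*sd+(top-ins+.073+.11)*up,qs)
env.goto_joints([-.45,.2,-.08,1.77,.02,1.17,-.53]); st("look")
env.goto_joints([0.0,.02,-.9,2.25,.9,.75,-1.5]); st("pre")
for k in B:
    d,s,top,H,ins,slot=B[k]
    for h in (.11,.06,.03,0):
        j=kin.inverse_kinematics(d*n+s*sd+(top-ins+.073+h)*up,qs); print(k,h,None if j is None else np.round(j,2))
    for z in (.17,.075,0):
        j=kin.inverse_kinematics((*slot,.012+H-ins+.073+z),qr); print(k,"slot",z,None if j is None else np.round(j,2))
E
```

```text
look t 7.78 tcp [0.5012 0.214  0.3787] F [ 0.3 -0.1  0.7] op 0.0449 gf 0.0
pre t 8.71 tcp [0.409  0.214  0.3238] F [ 0.4 -0.9 -0.6] op 0.0452 gf 0.0
large 0.11 [ 0.05  0.02 -0.87  2.3   0.75  0.54 -1.32]
large 0.06 [ 0.01  0.17 -0.85  2.31  1.05  0.54 -1.59]
large 0.03 [-0.01  0.26 -0.83  2.31  1.21  0.55 -1.72]
large 0 [-0.02  0.34 -0.81  2.3   1.35  0.57 -1.84]
large slot 0.17 [ 0.27  0.39 -0.03  1.54  0.01  1.21  0.05]
large slot 0.075 [ 0.3   0.46 -0.08  1.65  0.04  1.03  0.03]
large slot 0 [ 0.33  0.55 -0.12  1.7   0.08  0.9  -0.  ]
medium 0.11 [ 0.08  0.29 -0.82  2.11  0.99  0.6  -1.36]
medium 0.06 [ 0.06  0.41 -0.81  2.1   1.19  0.6  -1.52]
medium 0.03 [ 0.05  0.47 -0.79  2.09  1.29  0.6  -1.59]
medium 0 [ 0.03  0.54 -0.76  2.07  1.38  0.6  -1.66]
medium slot 0.17 [ 0.23  0.32  0.03  1.69 -0.01  1.13  0.08]
medium slot 0.075 [ 0.25  0.41  0.    1.79 -0.    0.94  0.07]
medium slot 0 [ 0.27  0.5  -0.02  1.85  0.01  0.8   0.06]
small 0.11 [ 0.03  0.25 -0.85  2.2   1.04  0.59 -1.51]
small 0.06 [ 0.02  0.38 -0.83  2.19  1.26  0.61 -1.68]
small 0.03 [ 0.01  0.45 -0.82  2.18  1.37  0.62 -1.76]
small 0 [-0.01  0.52 -0.79  2.16  1.47  0.63 -1.83]
small slot 0.17 [ 0.17  0.25  0.11  1.83 -0.03  1.07  0.1 ]
small slot 0.075 [ 0.16  0.35  0.12  1.93 -0.05  0.86  0.12]
small slot 0 [ 0.11  0.46  0.18  1.98 -0.12  0.7   0.19]
```

```bash
sed -i 's/^    env.reach(g+.06\*up,qs);/    env.goto_joints([0.0,.02,-.9,2.25,.9,.75,-1.5]); env.reach(g+.06*up,qs);/' mv.py
cat >> mv.py <<'E'
def snap(f):
    im,_=camera("side"); im2,_=camera("scene")
    cv2.imwrite("pics/"+f,cv2.hconcat([cv2.resize(im[150:330,240:440],(400,360)),cv2.resize(im2[150:330,270:470],(400,360))]))
E
python3 - <<'E'
from mv import *
pick("large"); carry("large"); snap("c1.png")
E
```

```text
at grasp t 10.26 tcp [0.4482 0.222  0.1929] F [0.2 0.3 0.3] op 0.0450 gf 0.0
gripped t 10.65 tcp [0.4484 0.2213 0.1926] F [-3.2 -2.1  7.1] op 0.0113 gf 58.9
lifted t 11.53 tcp [0.3931 0.2154 0.2862] F [-0.   0.5 -2.5] op 0.0112 gf 59.2
above slot t 13.53 tcp [ 0.6124 -0.2145  0.2739] F [-0.1  1.  -2. ] op 0.0110 gf 59.0
```

View pics/c1.png

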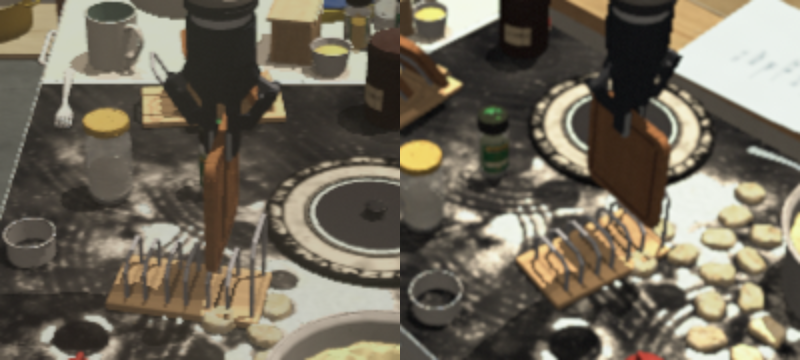

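The large board hangs upright above the tall-end slot (about (215,265) in the left half). Placing it now.

```bash
python3 - <<'E'
from mv import *
env.dwell(.3); st("settled")
# board pose from side/scene depth: lateral extent
e=np.array([np.cos(RY),np.sin(RY)]); f=np.array([-e[1],e[0]])
for nme in ("side","scene"):
    im,W=cloud(nme); P=W.reshape(-1,3); P=P[np.isfinite(P[:,0])]
    u=P[:,:2]@e; v=P[:,:2]@f
    for zl in (.10,.13,.16):
        m=(abs(u-.6405)<.02)&(abs(v+.103)<.1)&(P[:,2]>zl)&(P[:,2]<zl+.03)
        if m.sum()>20: print(nme,zl,m.sum(),"u",np.percentile(u[m],[2,50,98]).round(4),"v",np.percentile(v[m],[1,99]).round(4))
place("large")
E
```

```text
settled t 13.93 tcp [ 0.6119 -0.2168  0.2734] F [-0.3 -1.2 -2.2] op 0.0114 gf 59.0
side 0.1 193 u [0.6347 0.6462 0.6473] v [-0.178  -0.0338]
side 0.13 194 u [0.6351 0.6463 0.6473] v [-0.1783 -0.0338]
side 0.16 176 u [0.6355 0.6462 0.6473] v [-0.1789 -0.0369]
scene 0.1 350 u [0.6342 0.637  0.6459] v [-0.1775 -0.0391]
scene 0.13 371 u [0.6342 0.6368 0.6465] v [-0.1779 -0.0368]
scene 0.16 396 u [0.6341 0.6365 0.6455] v [-0.1779 -0.0389]
near False t 15.02 tcp [ 0.6122 -0.2173  0.2065] F [ 0.3 -0.5 -1.7] op 0.0111 gf 59.1
down True want z 0.1980 t 15.36 tcp [ 0.6125 -0.217   0.2031] F [0.  0.8 4.7] op 0.0107 gf 60.1
```

```bash
cat >> mv.py <<'E'
e=np.array([np.cos(RY),np.sin(RY)]); f=np.array([-e[1],e[0]])
def ext(k,zmin=.075):
    slot,H=B[k][5],B[k][3]; u0=np.dot(slot,e)
    for nme in ("side","scene"):
        im,W=cloud(nme); hsv=cv2.cvtColor(im,cv2.COLOR_BGR2HSV).reshape(-1,3); P=W.reshape(-1,3)
        m=np.isfinite(P[:,0])&(hsv[:,1]>90)&(hsv[:,0]<25); P=P[m]
        u=P[:,:2]@e; v=P[:,:2]@f
        m=(abs(u-u0)<.018)&(abs(v+.103)<.1)&(P[:,2]>zmin)&(P[:,2]<.2)
        if m.sum()>20: print(nme,m.sum(),"u-u0",(np.percentile(u[m],[1,99])-u0).round(4),"v+.103",(np.percentile(v[m],[1,99])+.103).round(4),"c %.4f"%((np.percentile(v[m],[1,99])+.103).mean()),"z top",np.percentile(P[m,2],[95,99.5]).round(4),"want",.012+H)
E
python3 - <<'E'
from mv import *
ext("large"); snap("c2.png")
# rack centre from fixed cameras, before
for nme in ("side0","scene0"):
    W=np.load(nme+".npy").reshape(-1,3); W=W[np.isfinite(W[:,0])]
    u=W[:,:2]@e; v=W[:,:2]@f
    m=(abs(u-.6825)<.008)&(abs(v+.103)<.06)&(W[:,2]>.04)&(W[:,2]<.12); print(nme,m.sum(),np.percentile(v[m],[1,99]).round(4),np.percentile(u[m],[5,95]).round(4))
E
```

```text
side 523 u-u0 [-0.0065  0.0074] v+.103 [-0.0767  0.0487] c -0.0140 z top [0.1614 0.1785] want 0.157
scene 883 u-u0 [-0.0073  0.0063] v+.103 [-0.0745  0.0646] c -0.0050 z top [0.1597 0.165 ] want 0.157
side0 176 [-0.1514 -0.0607] [0.6815 0.6869]
scene0 139 [-0.1497 -0.0638] [0.6816 0.6879]
```

View pics/c2.png

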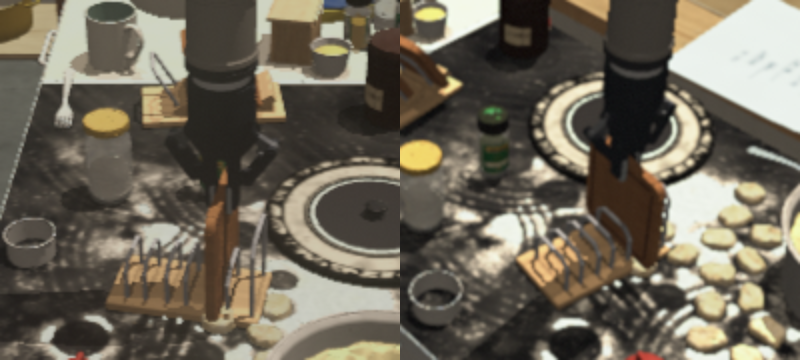

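```bash
python3 - <<'E'
from mv import *
slot=B["large"][5]
b=env.movel((*slot,.196),.02,stop_force=10); st("down2 %s"%b); env.dwell(.2); st("settled"); ext("large")
E
```

```text
down2 True t 15.77 tcp [ 0.613  -0.2166  0.2029] F [-1.6  1.3  5.8] op 0.0111 gf 60.4
settled t 15.97 tcp [ 0.613  -0.2167  0.2029] F [-1.2  1.   5.7] op 0.0113 gf 60.4
side 516 u-u0 [-0.0054  0.0076] v+.103 [-0.0757  0.0495] c -0.0131 z top [0.1612 0.1898] want 0.157
scene 895 u-u0 [-0.0069  0.0071] v+.103 [-0.0739  0.0646] c -0.0046 z top [0.1598 0.1785] want 0.157
```

```bash
python3 - <<'E'
from mv import *
u0=np.dot(B["large"][5],e)
for nme in ("side","scene"):
    im,W=cloud(nme); hsv=cv2.cvtColor(im,cv2.COLOR_BGR2HSV).reshape(-1,3); P=W.reshape(-1,3)
    P=P[np.isfinite(P[:,0])]
    u=P[:,:2]@e; v=P[:,:2]@f+.1065
    for lo in (-.07,-.06,-.05,-.035,.035,.045,.055):
        m=(abs(u-u0)<.012)&(v>lo)&(v<lo+.012)&(P[:,2]>.006)&(P[:,2]<.2); z=np.sort(P[m,2]); print(nme,lo,m.sum(),z[:4].round(4),z[-4:].round(4))
im,_=camera("side"); im2,_=camera("scene")
cv2.imwrite("pics/c3.png",cv2.hconcat([cv2.resize(im[220:320,310:400],(400,444),interpolation=cv2.INTER_CUBIC),cv2.resize(im2[215:305,330:411],(400,444),interpolation=cv2.INTER_CUBIC)]))
E
```

```text
side -0.07 267 [0.0063 0.0063 0.0065 0.0074] [0.1599 0.1604 0.1611 0.1635]
side -0.06 93 [0.0061 0.008  0.0081 0.0087] [0.1624 0.1624 0.1626 0.1627]
side -0.05 77 [0.0097 0.0111 0.0116 0.0121] [0.1615 0.1621 0.1623 0.1635]
side -0.035 86 [0.0131 0.0132 0.0134 0.0156] [0.1607 0.1609 0.1612 0.1622]
side 0.035 34 [0.0094 0.0104 0.012  0.0121] [0.1575 0.1579 0.1592 0.1608]
side 0.045 16 [0.0404 0.0458 0.0481 0.0498] [0.0817 0.0852 0.0883 0.0953]
side 0.055 20 [0.0442 0.0499 0.0553 0.056 ] [0.0883 0.0905 0.0918 0.0922]
scene -0.07 246 [0.0061 0.0062 0.0064 0.0069] [0.1598 0.1601 0.1602 0.1608]
scene -0.06 168 [0.0077 0.0093 0.0098 0.0102] [0.1602 0.1606 0.1616 0.1618]
scene -0.05 160 [0.0093 0.0099 0.01   0.0104] [0.1599 0.1602 0.1604 0.1618]
scene -0.035 156 [0.0075 0.0087 0.0103 0.0108] [0.1613 0.1613 0.1617 0.1622]
scene 0.035 89 [0.0128 0.0135 0.0139 0.0204] [0.1365 0.1582 0.1612 0.1614]
scene 0.045 101 [0.0087 0.0088 0.0179 0.0185] [0.134  0.1351 0.1371 0.1376]
scene 0.055 91 [0.0198 0.0204 0.0208 0.0235] [0.1312 0.1318 0.1332 0.1349]
```

View pics/c3.png

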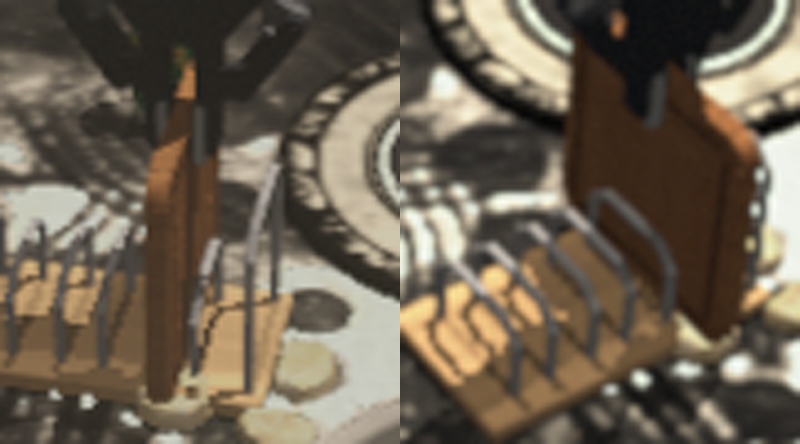

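```bash
python3 - <<'E'
from mv import *
u0=np.dot(B["large"][5],e)
for nme in ("w_rack","scene0","side0"):
    W=np.load(nme+".npy").reshape(-1,3); P=W[np.isfinite(W[:,0])]
    u=P[:,:2]@e-u0; v=P[:,:2]@f+.103
    print(nme)
    for a in np.arange(-.1,-.04,.01):
        print(round(a,2),[ (lambda q: round(float(np.percentile(q,95))*1000,1) if len(q)>1 else None)(P[(abs(u-b)<.005)&(v>a)&(v<a+.01)&(P[:,2]<.05),2]) for b in np.arange(-.04,.05,.01)])
E
```

```text
w_rack
-0.1 [1.0, 1.1, 0.8, 1.1, 0.9, 1.1, 1.5, 3.6, 4.7]
-0.09 [0.9, 1.0, 0.9, 1.4, 1.3, 1.2, 0.9, 2.3, 4.0]
-0.08 [1.1, 0.8, 0.8, 0.9, 2.0, 2.3, 0.8, 1.1, 3.1]
-0.07 [1.0, 1.3, 2.6, 11.9, 14.4, 13.7, 4.2, 1.1, 11.4]
-0.06 [3.5, 1.3, 6.0, 15.5, 15.3, 14.8, 15.4, 2.7, 11.2]
-0.05 [13.1, 13.5, 13.4, 15.3, 14.6, 13.5, 14.3, 12.8, 46.9]
scene0
-0.1 [0.7, 0.6, 1.5, 3.0, 2.4, 0.4, 0.9, 3.9, 6.7]
-0.09 [1.6, 2.4, 0.6, 1.8, 0.7, 0.9, 1.6, 2.2, 3.4]
-0.08 [2.7, 1.6, 1.8, 0.6, 3.8, 2.3, 1.3, 2.5, 2.8]
-0.07 [1.8, 2.2, 2.5, 12.0, 14.4, 14.7, 10.4, 2.7, 10.6]
-0.06 [11.2, 14.1, 12.0, 17.1, 16.2, 16.4, 14.8, 12.1, 13.3]
-0.05 [32.0, 14.4, 14.8, 32.5, 16.5, 20.9, 13.7, 13.6, 47.5]
side0
-0.1 [2.6, 1.2, 2.2, 2.0, 1.2, 1.9, 2.1, 4.5, 5.9]
-0.09 [1.1, 1.6, 4.1, 3.4, 1.3, 3.3, 3.1, 1.8, 4.3]
-0.08 [1.0, 1.0, 2.4, 4.1, 4.1, 9.8, 1.3, 2.3, 2.7]
-0.07 [4.3, 2.4, 2.4, 11.0, 13.9, 15.4, 13.3, 1.9, 9.4]
-0.06 [10.4, 9.0, 14.2, 15.8, 16.7, 15.3, 13.0, 11.6, 12.2]
-0.05 [37.4, 14.5, 13.2, 44.7, 14.1, 35.5, 20.5, 14.4, 45.0]
```

```bash
python3 - <<'E'
from mv import *
slot=B["large"][5]
def tq(k): s=env.get_state(); print(k,np.round(s['force'],2),np.round(s['torque'],3),np.round(s['tcp_pos'],4))
tq("down"); env.movel((*slot,.215),.05); env.dwell(.3); tq("up")
b=env.movel((*slot,.197),.03,stop_force=15); env.dwell(.1); tq("pressed %s"%b); snap("x.png"); 
E
```

```text
down [-0.28 -0.58  5.82] [-0.159  0.342 -0.021] [ 0.613  -0.2167  0.2029]
up [-0.48  0.7  -2.11] [ 0.071 -0.021  0.001] [ 0.6117 -0.2171  0.2147]
pressed True [-0.03  0.35  5.53] [-0.12   0.254 -0.   ] [ 0.6122 -0.2169  0.203 ]
```

The board stops about 5 mm above the expected height. A dough piece (about 15 mm high) lies against the plank under the board's overhang. I'll test the middle slot, which is clear of it, to see whether the dough or the grasp height is the cause.

```bash
python3 - <<'E'
from mv import *
slot=B["large"][5]; ms=B["medium"][5]; zp=.198
def tq(k): s=env.get_state(); print(k,"%.2f"%s['time'],np.round(s['force'],2),np.round(s['torque'],3),np.round(s['tcp_pos'],4))
env.movel((*slot,zp+.07),.15); env.movel((*ms,zp+.07),.15); env.dwell(.2); tq("above")
env.movel((*ms,zp+.01),.1,stop_force=12); env.dwell(.1)
b=env.movel((*ms,zp-.005),.02,stop_force=6); env.dwell(.1); tq("down %s"%b)
im,_=camera("side"); im2,_=camera("scene")
cv2.imwrite("pics/c4.png",cv2.hconcat([cv2.resize(im[220:320,310:400],(400,444),interpolation=cv2.INTER_CUBIC),cv2.resize(im2[215:305,330:411],(400,444),interpolation=cv2.INTER_CUBIC)]))
E
```

```text
above 18.92 [-1.15  0.02 -2.75] [ 0.037  0.013 -0.024] [ 0.5634 -0.2081  0.2677]
down True 20.36 [-0.55 -0.37  5.37] [-0.026  0.008  0.048] [ 0.5628 -0.2084  0.2   ]
```

View pics/c4.png

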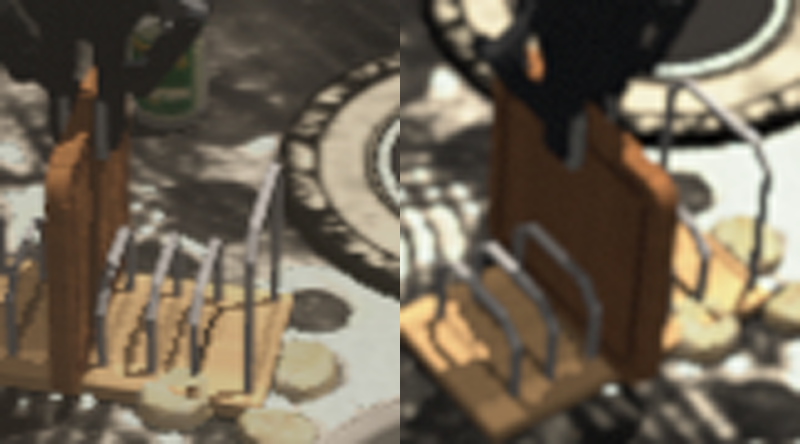

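The middle slot gives a clean landing at TCP z 0.2000 with no moment, so the dough piece is the obstruction. I'll park the large board here and move the dough piece out a little. First I'll locate it exactly.

```bash
python3 - <<'E'
from mv import *
u0=np.dot(B["large"][5],e)
for nme in ("w_rack","scene0"):
    W=np.load(nme+".npy").reshape(-1,3); P=W[np.isfinite(W[:,0])]
    u=P[:,:2]@e-u0; v=P[:,:2]@f+.103
    m=(abs(u-.003)<.028)&(v<-.053)&(v>-.085)&(P[:,2]>.006)&(P[:,2]<.03)
    print(nme,m.sum(),"u",np.percentile(u[m],[1,50,99]).round(4),"v",np.percentile(v[m],[1,50,99]).round(4),"z",np.percentile(P[m,2],98))
    m=(abs(u)<.04)&(v<-.035)&(v>-.085)&(P[:,2]>.0140)&(P[:,2]<.02); print(" top",np.percentile(u[m],[2,98]).round(4),np.percentile(v[m],[2,98]).round(4))
W=np.load("scene0.npy").reshape(-1,3); P=W[np.isfinite(W[:,0])]
u=P[:,:2]@e-u0; v=P[:,:2]@f+.103
print("max z mm, cols u -.08...08, rows v")
for a in np.arange(-.28,-.05,.02):
    print(round(a,2),[ (lambda q: int(q.max()*1000) if len(q) else None)(P[(abs(u-b)<.01)&(v>a)&(v<a+.02)&(P[:,2]<.4),2]) for b in np.arange(-.1,.11,.02)])
c=(np.array(B["large"][5]))
for th in (20,35):
    t=np.radians(th); zt=np.r_[f*np.sin(t),-np.cos(t)]
    tip=np.r_[c+.003*e-.064*f,.004]
    for h in (0,.08): print(th,h,np.round(kin.inverse_kinematics(tip-(.073+h)*zt,quat(zt,(*e,0))),2))
E
```

```text
w_rack 177 u [-0.0142  0.0013  0.0208] v [-0.0642 -0.0574 -0.0531] z 0.015633162820851986
 top [-0.0132  0.0394] [-0.0609 -0.0356]
scene0 75 u [-0.0229  0.0003  0.0289] v [-0.0695 -0.0604 -0.053 ] z 0.01728737539389972
 top [-0.0374  0.0383] [-0.0681 -0.0359]
max z mm, cols u -.08...08, rows v
-0.28 [2, 3, 14, 15, 14, 9, 13, 4, 4, 115, 114]
-0.26 [3, 4, 12, 17, 15, 14, 12, 5, 13, 118, 114]
-0.24 [44, 3, 3, 4, 6, 12, 14, 12, 13, 116, 114]
-0.22 [46, 1, 3, 4, 15, 13, 1, 12, 16, 113, 115]
-0.2 [45, -441, 3, 10, 19, 14, 11, 3, 10, 12, 114]
-0.18 [-436, 2, 3, 7, 12, 13, 17, 17, 10, 12, 111]
-0.16 [2, 3, 2, 3, 5, 4, 16, 16, 9, 9, 12]
-0.14 [1, 3, 3, 3, 5, 2, 11, 13, 13, 16, 16]
-0.12 [3, 4, 2, 3, 3, 2, 2, 7, 14, 14, 14]
-0.1 [3, 3, 3, 2, 2, 3, 1, 7, 14, 14, 8]
-0.08 [4, 1, 4, 3, 10, 17, 13, 14, 15, 13, 11]
-0.06 [38, 19, 34, 52, 49, 21, 28, 103, 11, 10, 12]
20 0 [ 0.8   0.84 -0.44  1.6  -0.01  0.86  0.3 ]
20 0.08 [ 0.83  0.75 -0.44  1.55 -0.04  0.99  0.32]
35 0 [ 0.91  0.95 -0.49  1.5  -0.2   1.    0.5 ]
35 0.08 [ 0.95  0.89 -0.48  1.43 -0.21  1.15  0.51]
```

```bash
python3 - <<'E'
from mv import *
ms=np.array(B["medium"][5]); c=np.array(B["large"][5])
env.grip(.035); env.movel((*ms,.29),.2); st("parked")
w=c-.16*f; env.movel((*w,.29),.25)
t=np.radians(35); zt=np.r_[f*np.sin(t),-np.cos(t)]; q=quat(zt,(*e,0))
tip=np.r_[c+.003*e-.059*f,.0095]; g=tip-.073*zt
env.reach(g-.06*zt,q); env.grip(.050)
b=env.movel(g,.08,stop_force=8); st("at dough %s"%b)
im,_=camera("side"); im2,_=camera("wrist")
cv2.imwrite("pics/c5.png",cv2.hconcat([cv2.resize(im[220:320,310:400],(400,444),interpolation=cv2.INTER_CUBIC),cv2.resize(im2,(400,444))]))
env.grip(.012,30); st("closed")
E
```

```text
parked t 21.43 tcp [ 0.5622 -0.208   0.2891] F [-0.6  0.4 -0.1] op 0.0351 gf 0.0
at dough False t 24.16 tcp [ 0.5968 -0.3175  0.0696] F [-0.5 -0.9 -0.3] op 0.0500 gf 0.0
closed t 24.72 tcp [ 0.5975 -0.3206  0.0724] F [-3.3 -7.9 13.9] op 0.0118 gf 8.8
```

View pics/c5.png

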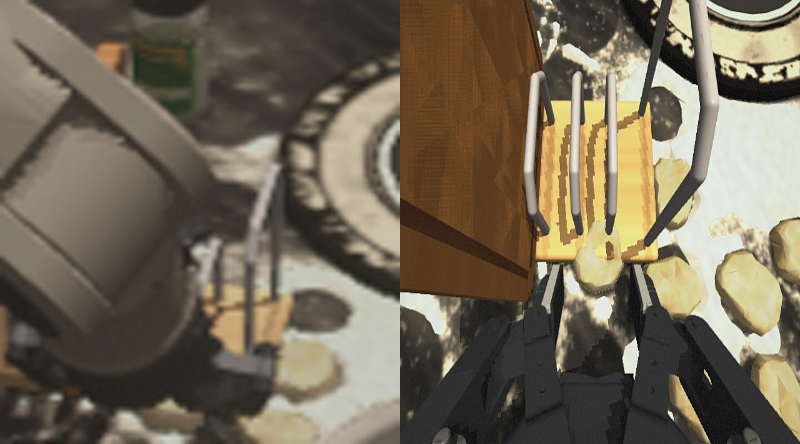

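```bash
python3 - <<'E'
from mv import *
c=np.array(B["large"][5])
t=np.radians(35); zt=np.r_[f*np.sin(t),-np.cos(t)]
s=env.get_state(); p=np.array(s['tcp_pos'])
im1,_=camera("wrist")
env.movel(p-.07*zt,.15); st("back")
im2,W=cloud("wrist"); np.save("w_after.npy",W)
cv2.imwrite("pics/c6.png",cv2.hconcat([cv2.resize(im1,(400,300)),cv2.resize(im2,(400,300))]))
P=W.reshape(-1,3); P=P[np.isfinite(P[:,0])]; u0=np.dot(c,e); u=P[:,:2]@e-u0; v=P[:,:2]@f+.103
for a in np.arange(-.08,-.02,.005):
    print(round(a,3),[(lambda q: round(float(np.percentile(q,90))*1000,1) if len(q)>1 else None)(P[(abs(u-b)<.0025)&(v>a)&(v<a+.005)&(P[:,2]<.03),2]) for b in np.arange(-.02,.0301,.005)])
E
```

```text
back t 25.42 tcp [ 0.59   -0.3591  0.129 ] F [-0.2 -0.4 -0. ] op 0.0117 gf 0.0
-0.08 [0.6, 0.2, 0.5, 0.5, 0.7, 2.2, 2.1, 1.3, 0.6, 0.3, 0.4]
-0.075 [0.4, 0.6, 0.4, 0.6, 1.6, 2.5, 2.4, 1.2, 0.5, 0.2, 0.1]
-0.07 [2.3, 2.1, 0.8, 0.7, 8.6, 8.6, 2.6, 0.6, 0.4, 0.5, 0.7]
-0.065 [2.4, 2.6, 11.2, 13.2, 14.4, 14.0, 13.7, 11.7, 0.4, 0.4, 0.7]
-0.06 [2.0, 10.3, 14.3, 14.8, 15.3, 14.8, 15.0, 14.2, 12.3, 0.2, 0.4]
-0.055 [8.3, 12.5, 15.2, 15.4, 15.4, 13.2, 14.6, 13.8, 12.6, 9.0, 9.1]
-0.05 [12.3, 13.1, 15.1, 15.0, 14.3, 12.5, 12.4, 13.1, 13.8, 12.6, 12.3]
-0.045 [12.9, 12.6, 13.1, 13.8, 14.9, 13.1, 12.9, 13.5, 14.1, 12.7, 12.7]
-0.04 [12.8, 23.0, 26.9, 14.2, 15.6, 15.0, 26.7, 25.3, 13.6, 12.6, 12.4]
-0.035 [12.5, 12.5, 25.7, 12.8, 14.3, 14.5, 14.4, 13.6, 12.9, 12.6, 12.5]
-0.03 [12.7, 12.5, 12.8, 12.8, 12.6, 12.9, 13.0, 12.7, 12.7, 12.6, 12.7]
-0.025 [12.7, 12.6, 12.4, 12.8, 13.1, 12.4, 12.3, 13.1, 12.7, 12.9, 12.4]
```

View pics/c6.png

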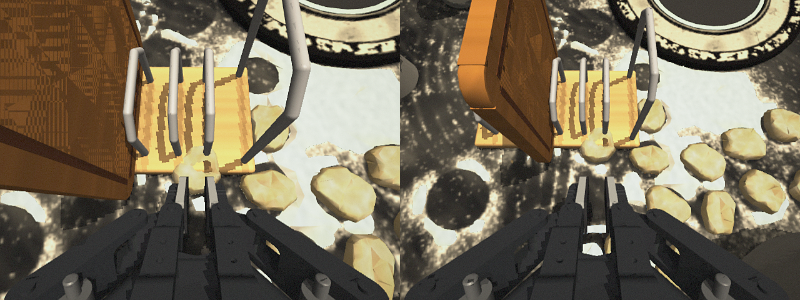

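The piece hasn't moved. It intersects the plank and looks like fixed scenery, so I'll touch its top once to see whether it is solid.

```bash
python3 - <<'E'
from mv import *
c=np.array(B["large"][5]); t=np.radians(35); zt=np.r_[f*np.sin(t),-np.cos(t)]
env.grip(0.0,30)
for u_,v_ in ((-.004,-.050),):
    tip=np.r_[c+u_*e+v_*f,.012]; g=tip-.073*zt
    env.movel(g+np.r_[0,0,.03],.15)
    b=env.movel(g,.03,stop_force=5); p=np.array(env.get_state()['tcp_pos'])+.073*zt
    st("probe %s"%b); print("tip z %.4f corner z %.4f"%(p[2],p[2]-.0063), "v",p[:2]@f+.103)
    env.movel(g+np.r_[0,0,.04],.15)
E
```

```text
probe True t 27.04 tcp [ 0.5913 -0.3069  0.0787] F [-1.4 -0.4  6. ] op 0.0001 gf 3.1
tip z 0.0189 corner z 0.0126 v -0.05021469997312937
```

The piece is solid, fixed and 3 mm proud inside the tall-end slot, so it can't be cleared. I'll seat the large board as far down as it can physically go, with its free end on the plank, and set it down in that attitude rather than let it fall into it.

```bash
python3 - <<'E'
from mv import *
ms=np.array(B["medium"][5]); c=np.array(B["large"][5])
w=c-.16*f; s=env.get_state(); env.movel((*w,.25),.3)
env.grip(.035,60); env.reach((*(ms-.05*f),.30),qr); env.reach((*ms,.285),qr); env.dwell(.15)
env.movel((*ms,.2002),.15); env.grip(0,60); st("regripped")
env.movel((*ms,.268),.2)
a=np.radians(1.86); up2=np.r_[f*np.sin(a),np.cos(a)]; q2=quat(-up2,(*e,0))
p=lambda h: np.r_[c-.001*f,.0136]+.188*up2+np.r_[0,0,h]
env.reach(p(.066),q2); env.dwell(.2)
x=env.movel(p(.008),.1,stop_force=12); y=env.movel(p(-.003),.02,stop_force=4); st("down %s %s want %s"%(x,y,p(0).round(4)))
s=env.get_state(); print(np.round(s['torque'],3))
E
```

```text
regripped t 30.56 tcp [ 0.5636 -0.2084  0.2017] F [-0.4 -0.2  6.5] op 0.0110 gf 59.5
down False True want [ 0.6128 -0.2122  0.2015] t 32.71 tcp [ 0.6132 -0.212   0.2034] F [-1.   1.   4.5] op 0.0113 gf 60.5
[-0.067  0.174 -0.001]
```

```bash
python3 - <<'E'
from mv import *
release("large"); ext("large")
pick("medium"); carry("medium"); env.dwell(.2); place("medium")
s=env.get_state(); print(np.round(s['torque'],3)); ext("medium",.09)
E
```

```text
released t 33.82 tcp [ 0.6116 -0.212   0.291 ] F [-0.9  1.  -0.5] op 0.0351 gf 0.0
side 671 u-u0 [-0.0082  0.0055] v+.103 [-0.0719  0.0651] c -0.0034 z top [0.16   0.1623] want 0.157
scene 1069 u-u0 [-0.0088  0.0039] v+.103 [-0.0712  0.0671] c -0.0021 z top [0.1589 0.1613] want 0.157
at grasp t 37.20 tcp [0.5695 0.2332 0.1745] F [-0.1 -0.5  0.5] op 0.0450 gf 0.0
gripped t 37.59 tcp [0.5703 0.2327 0.1745] F [-2.8 -0.7  7.2] op 0.0111 gf 59.7
lifted t 38.48 tcp [0.5151 0.2267 0.2677] F [ 0.   0.3 -1.5] op 0.0113 gf 59.1
above slot t 40.38 tcp [ 0.5633 -0.2053  0.2529] F [ 0.1  0.3 -1.8] op 0.0113 gf 58.9
near False t 41.58 tcp [ 0.5631 -0.2081  0.1855] F [ 1.  -0.3 -0.5] op 0.0110 gf 58.9
down True want z 0.1770 t 41.98 tcp [ 0.5631 -0.2084  0.1791] F [-0.9 -0.1  4. ] op 0.0107 gf 59.8
[-0.047 -0.026 -0.021]
side 266 u-u0 [-0.0069  0.0072] v+.103 [-0.0623  0.0253] c -0.0185 z top [0.1361 0.1481] want 0.134
scene 357 u-u0 [-0.0166  0.0092] v+.103 [-0.0615  0.053 ] c -0.0043 z top [0.1348 0.1677] want 0.134
```

```bash
python3 - <<'E'
from mv import *
release("medium")
pick("small"); carry("small"); env.dwell(.2); place("small")
s=env.get_state(); print(np.round(s['torque'],3))
release("small"); env.reach((.45,0,.4),qr); st("end")
for k,z in (("large",.08),("medium",.07),("small",.066)): ext(k,z)
for nme in ("scene","side"):
    im,W=cloud(nme); np.save(nme+"1.npy",W); cv2.imwrite(f"pics/{nme}1.png",im)
im=cv2.imread("pics/side1.png"); im2=cv2.imread("pics/scene1.png")
cv2.imwrite("pics/c7.png",cv2.hconcat([cv2.resize(im[215:325,290:390],(400,440),interpolation=cv2.INTER_CUBIC),cv2.resize(im2[215:315,320:411],(400,440),interpolation=cv2.INTER_CUBIC)]))
E
```

```text
released t 43.19 tcp [ 0.5614 -0.2083  0.2671] F [-0.   0.6 -0.6] op 0.0351 gf 0.0
at grasp t 46.34 tcp [0.5213 0.242  0.16  ] F [ 0.2 -0.6  0.7] op 0.0450 gf 0.0
gripped t 46.74 tcp [0.5219 0.2417 0.1599] F [-2.8 -1.2  7.4] op 0.0106 gf 58.9
lifted t 47.62 tcp [0.4667 0.2359 0.2533] F [ 0.8 -0.2 -0.9] op 0.0104 gf 59.0
above slot t 49.48 tcp [ 0.5145 -0.1965  0.2358] F [ 0.7  0.3 -0.2] op 0.0108 gf 58.9
near False t 50.67 tcp [ 0.5139 -0.1991  0.1684] F [-0.3  0.  -0.1] op 0.0109 gf 58.9
down True want z 0.1600 t 51.08 tcp [ 0.5141 -0.1994  0.1622] F [ 0.5 -0.4  4. ] op 0.0110 gf 59.6
[-0.015 -0.023  0.003]
released t 52.18 tcp [ 0.5125 -0.1993  0.2506] F [ 0.  -1.2  0.2] op 0.0351 gf 0.0
end t 53.19 tcp [ 0.45   -0.0017  0.399 ] F [ 0.4 -0.3 -0.6] op 0.0352 gf 0.0
side 670 u-u0 [-0.0096  0.0047] v+.103 [-0.0722  0.069 ] c -0.0016 z top [0.1601 0.1619] want 0.157
scene 992 u-u0 [-0.0098  0.0032] v+.103 [-0.0712  0.0667] c -0.0023 z top [0.1592 0.1618] want 0.157
side 503 u-u0 [-0.0055  0.0074] v+.103 [-0.0621  0.0545] c -0.0038 z top [0.1352 0.1369] want 0.134
scene 720 u-u0 [-0.0064  0.0077] v+.103 [-0.0618  0.0528] c -0.0045 z top [0.1342 0.1363] want 0.134
side 341 u-u0 [-0.0055  0.0074] v+.103 [-0.0508  0.0407] c -0.0050 z top [0.1132 0.1143] want 0.112
scene 442 u-u0 [-0.0058  0.0084] v+.103 [-0.0504  0.0408] c -0.0048 z top [0.1124 0.1142] want 0.112
```

View pics/c7.png

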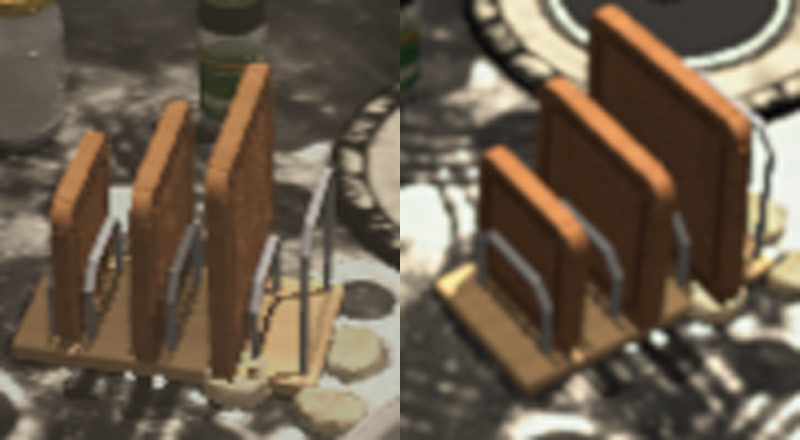

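```bash
python3 - <<'E'
from h import *
print(job.job_done())
E
```

```text
the job is handed in; nothing more can be done
None
```

I handed the job in at about 53 s with all three boards upright in their assigned slots, but the large one is about 2 mm short of fully down and tilted about 2° in its own plane, because it rests on a fixed dough piece inside its slot; the medium and small boards are fully down, all three are centred to about 2 mm, and the jars, timer and mug were never approached, though I didn't re-measure them.

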